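# Check a streak block with a straightedge from the sloped bin

### The job

Take the straightedge (the long flat steel bar) out of the sloped three-pocket bin and lay it flat on the worktop with its long edge flush against the long side of the streak block that faces the robot, near the middle of that side so that neither end sticks out past the block. Leave the streak block where it stands, the other two bars in their pockets, and the bottles and spot plate undisturbed.

Things in the scene. Friction and masses are not known exactly. Their poses are not given: they have to be found in the camera images.
- bin: white fixed bin, 316 mm wide (y), 3 pockets 100 mm wide, spaced 104. Floors slope 35 deg, rising to +x. Origin on the worktop; bar undersides centre at x 0, z 70, y -104, 0 or 104 mm. From there the floor runs 20 mm down-slope (open drop beyond) and 78 up, to a 15 mm back wall; dividers 16 mm high. Bars rest on a 12 mm lip at the lower edge with a 46 mm gap mid-pocket for a finger
- straightedge: the straightedge: flat steel bar 90 mm long (its y), 25 mm wide (its x), 12 mm thick (its z), two small dark dots near the ends of its upper face, 0.21 kg, loose. Origin at the centre of its underside. Starts across any one of the pockets, tilted with the floor (z normal to it, x up the slope)
- straightedge_mid (a point): centre of the straightedge, 6 mm above its underside
- short_bar: a short flat steel bar, 62 x 25 x 12 mm (y, x, z), in another pocket; stays there. Origin at the centre of its underside
- round_bar: a round steel bar, diameter 25 mm, 90 mm long (y), in another pocket; stays there. Origin at the middle of its underside as it first lay
- block: streak block: sand-coloured, brick-like loose block, 68 mm (x) x 140 mm (y) x 44 mm high, 0.9 kg. Origin at the centre of its underside; its -x side is the long side that faces the robot
- bottle_left: amber dropper bottle with black cap, diameter 39 mm, 104 mm high, standing loose left of the streak block; origin at the centre of its underside
- bottle_mid: such a bottle standing loose at the back, next to the mortar, leftmost of three; origin as above
- spot: white spot plate, 119 x 89 x 12 mm, lying loose near the front edge of the worktop; origin at the centre of its underside

How it is judged:
By the outcome, as a careful person would: the job done as asked, in the order asked, and still so for the second after the job is handed in, with the robot touching nothing.
It also fails if it takes over 51 s, if anything falls off the work surface, if the arm or the gripper's body presses on something with over 40 N, if the wrist force passes 120 N, or if a joint passes its speed limit or range.

### The arm

A 6-joint arm with a two-finger parallel gripper is mounted at the origin on a cart in front of the work surface, level with it; the furniture and walls round the work are solid. World frame = base frame: x ahead of the robot, y to its left, z up, the work surface at z = 0. Lengths are in m, angles in rad, forces in N, time in s.
With the tool pointing down it reaches from about 0.425 to 0.95 m from the base axis. Payload 3.5 kg.
Tool frame: the origin (TCP) lies on the centre line of the jaws, within the pads' length; the fingertips stand 19 mm ahead of it and the grasp point (between the pads) is the TCP; z points along the fingers, y is the line along which they close (so a half turn about z gives the same grasp; the last joint's range is limited). The gripper opens to 85 mm and grips with 20 to 120 N. Pads are 22 mm wide; open, the fingers measure 114 mm over their backs; the gripper's body (76 mm by 85 mm) begins 54 mm behind the grasp point. The pads swing forward as they close: fully open they stand 13 mm farther back than shut.
Start: joints at [1.137, 0.286, 1.577, -0, 1.279, -0.15], TCP at [0.189, 0.648, 0.25] pointing down, gripper open.
Joint ranges: [-2.77, 2.77], [-0.9, 2.22], [0.21, 2.48], [-1.53, 4.67], [0.24, 2.81], [-2.84, 2.84]. Speed limits (rad/s): [2.79, 2.79, 3.14, 3.14, 3.14, 3.14].

### API

Orientations are given as a unit quaternion [x, y, z, w].
In Python, from plant import ctrl, imaging gives the robot as it stands. The module is installed in compiled form; this text tells all that it offers.
- The arm moves only by the shell command python3 -m handwheel 'ROWS' [OPENING] [FORCE]. ROWS is JSON, one flat list of numbers, 6 for each row, row after row: the shift along the world's x, y, z in units of 150 mm (1.0 is 150 mm), then the turn, a rotation vector about the world's x, y, z in units of 90 degrees (1.0 is 90 degrees). In form: [tx, ty, tz, rx, ry, rz, tx, ty, tz, rx, ry, rz, ...]. A call has 1 to 5 rows; each row shifts and turns the commanded pose from where the row before left it; what a row does not reach is not made up. A row lasts 1/12 s, in which the tool goes at most 41.7 mm and 7.16 degrees, less where a joint would pass 70% of its speed; a pose out of reach is approached as far as the arm can. A call with a number of a shift or a turn outside -1 to 1 is refused whole. A call with a gripper value outside its range is refused whole. OPENING is the opening, from 0 (shut) to 1 (fully open), set as the call begins (- or left out, the last holds). The fingers move at their own pace and stop on an object; FORCE is the grip in N (left out, the last holds). Time passes only in rows, so rows that do not move let the fingers close. It gives the time, the measured TCP pose, the force, the opening and the grip force at its end, in the units of the state.
- ctrl.get_state(): the state, without advancing time (a new reading comes with each control period).
- imaging.read_camera(name): name is "side" or "top"; returns (picture, depth): 420x560x3 uint8, blue, green, red; 420x560 float32, m along the optical axis (not along the pixel's ray), 0 where there is no reading.
- imaging.get_calibration(name): a dict with "fovy" (degrees; the focal length in pixels is half the picture's height over the tangent of half this angle, whatever the lens; pixels are square), "cx", "cy" (the principal point, pixels), "distortion" ([k1, k2, p1, p2, k3] as OpenCV has them; the pictures are not rectified), "R" (3x3) and "t" (3): a world point X has camera coordinates R X + t. Camera axes: x right, y down, z forward; pixel columns grow to the right and rows downward; lengths in m; the calibration is good to about 2 mm. A picture is of the moment at which its call begins. get_calibration takes no time and is no camera call.
- ctrl.sign_off(): hands the job in; it is judged then, once.
The state is a dict: "time": time; "qpos": joint angles; "dq": joint speeds; "joint_efforts": joint torques, N m; "eef_pos": TCP position; "tcp_rot": TCP orientation; "contact_force": force on the tool from outside, world axes, zero at the start; "wrist_torque": the same for the moment, N m; "opening": opening from 0.0 (shut) to 1.0 (fully open); "finger_force": force on a finger pad.
Only numpy, scipy, OpenCV 4.12 (cv2) and the standard library are available. Lean on these libraries where they do the work, as an engineer would, in place of code of your own. Each camera call takes 0.05 s, during which the arm holds its last target. There are 200 camera calls.

## Working session

There is one attempt and no reset: what is moved stays moved. The work goes in short steps, Python scripts to look and compute and a shell command to move; the robot and the scene stay as the last step left them, time stands still between calls to the robot, and variables do not carry over. Pictures are saved under pics/ and viewed, at most 10 in all, crops included, and the job is handed in when it is done.

```bash
mkdir -p pics
cat > h.py <<'E'
import numpy as np, cv2
from plant import ctrl, imaging
def cal(n):
    c=imaging.get_calibration(n); f=210/np.tan(np.radians(c["fovy"])/2)
    K=np.array([[f,0,c["cx"]],[0,f,c["cy"]],[0,0,1.]])
    return K,np.array(c["distortion"],float),np.array(c["R"]),np.array(c["t"])
def cloud(n,depth):
    K,D,R,t=cal(n); h,w=depth.shape
    g=np.stack(np.meshgrid(np.arange(w),np.arange(h)),-1).reshape(-1,1,2).astype(float)
    u=cv2.undistortPoints(g,K,D).reshape(-1,2)
    P=np.c_[u,np.ones(len(u))]*depth.reshape(-1,1)
    return ((P-t)@R).reshape(h,w,3)
def ray(n,uv,z):
    K,D,R,t=cal(n); u=cv2.undistortPoints(np.array(uv,float).reshape(-1,1,2),K,D).reshape(-1,2)
    d=np.c_[u,np.ones(len(u))]@R; o=-R.T@t
    return o+d*((z-o[2])/d[:,2])[:,None]
E
python3 - <<'E'
from h import *
for n in("side","top"):
    p,d=imaging.read_camera(n); cv2.imwrite(f"pics/{n}0.png",p); np.savez(f"{n}0.npz",p=p,d=d)
    K,D,R,t=cal(n); print(n,K[0,0],D,-R.T@t,R[2])
print(ctrl.get_state())
E
```

```text
side 483.00340581488905 [-0.08341361  0.          0.          0.          0.        ] [ 0.76488452 -0.64212451  1.03802001] [-0.12799621  0.58634168 -0.79988774]
top 497.52453002667283 [-0.07861762  0.          0.          0.          0.        ] [0.37040577 0.06847762 1.31926267] [ 0.18942714  0.00781226 -0.9818637 ]
{'time': 0.1, 'qpos': array([ 1.13702370e+00,  2.87095047e-01,  1.57807399e+00, -9.32319435e-06,
        1.27858835e+00, -1.49958779e-01]), 'dq': array([ 0.0002463 , -0.00235429, -0.00332572,  0.00010868, -0.00100878,
        0.00012164]), 'joint_efforts': array([ 1.00770547e-03, -4.07294691e+01, -2.93699598e+01, -1.81326350e-04,
        3.41904270e-03,  1.76947587e-06]), 'eef_pos': array([0.18871795, 0.64748992, 0.24904998]), 'tcp_rot': array([ 1.41429710e-01,  9.89947708e-01, -1.03787550e-03, -3.07165702e-04]), 'contact_force': array([ 0.83691415, -0.16472067, -0.57279015]), 'wrist_torque': array([ 0.02335643,  0.00536835, -0.01974852]), 'finger_force': 0.0, 'opening': 0.9992906955145002}
```

View pics/top0.png

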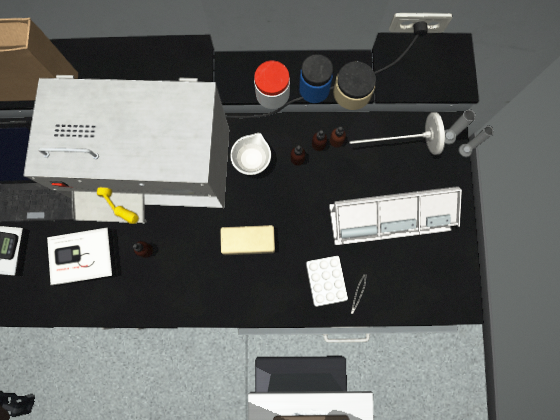

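View pics/side0.png

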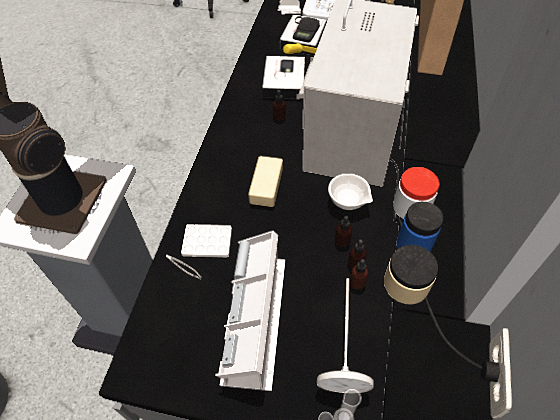

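The top view shows the bin at about (330–462, 187–243), with bars in its left pocket (365,234), middle pocket (398,226) and right pocket (438,221). The block is at (248,240), the spot plate at (326,281) and bottle_left at (141,249). The side view agrees with this. Next I'll zoom in on the bin and measure.

Run:
```python
from h import *
T=np.load("top0.npz");S=np.load("side0.npz")
a=cv2.resize(T['p'][180:250,320:470],None,fx=5,fy=5,interpolation=cv2.INTER_CUBIC)
b=cv2.resize(S['p'][225:395,210:290],None,fx=3.4,fy=3.4,interpolation=cv2.INTER_CUBIC)
cv2.imwrite("pics/c1.png",a);cv2.imwrite("pics/c2.png",b)
for n,Z,(r0,r1,c0,c1) in(("top",T,(215,265,210,285)),("side",S,(145,215,240,295))):
    p=Z['p'].astype(int);C=cloud(n,Z['d'])
    m=np.zeros(p.shape[:2],bool);m[r0:r1,c0:c1]=True
    top=m&(abs(C[...,2]-.044)<.008)&(p[...,2]>120)
    cn,_=cv2.findContours(top.astype(np.uint8),0,1);c=max(cn,key=cv2.contourArea)
    q=ray(n,c.reshape(-1,2),.044)[:,:2]
    print(n,"block",cv2.minAreaRect((q*1000).astype(np.float32)),np.median(C[top][:,2]))
# bar steel faces
for n,Z,box in(("top",T,(180,250,320,470)),("side",S,(225,395,210,290))):
    p=Z['p'].astype(int);C=cloud(n,Z['d']);r0,r1,c0,c1=box
    m=np.zeros(p.shape[:2],np.uint8);m[r0:r1,c0:c1]=1
    hsv=cv2.cvtColor(Z['p'],cv2.COLOR_BGR2HSV)
    st=(m>0)&(hsv[...,1]>15)&(hsv[...,2]>90)&(hsv[...,2]<225)&(C[...,2]>.03)
    k,L,s,ce=cv2.connectedComponentsWithStats(st.astype(np.uint8))
    for i in range(1,k):
        if s[i,4]>60:
            P=C[L==i]; mu=P.mean(0);u,sv,v=np.linalg.svd(P-mu)if len(P)<1500 else(0,0,0)
            print(n,s[i],mu.round(4),"norm",v[2].round(3),"ax",v[0].round(3),np.ptp((P-mu)@v.T,axis=0).round(3))
```

```text
top block ((537.1890258789062, 157.8911895751953), (67.48511505126953, 138.7550048828125), 1.9673762321472168) 0.04304732919871551
side block ((544.4476928710938, 153.05711364746094), (67.30218505859375, 145.8932342529297), 1.725169062614441) 0.044378515034629355
side [247 233  25  12 136] [ 0.5848 -0.0757  0.1046] norm [ 0.459 -0.719 -0.522] ax [-0.178  0.502 -0.847] [1.137 0.056 0.014]
side [233 274  34  11 157] [ 0.5928 -0.1783  0.1021] norm [ 0.373 -0.804 -0.464] ax [-0.192  0.422 -0.886] [1.095 0.073 0.014]
side [225 319  36  12 194] [ 0.5991 -0.2789  0.0916] norm [-0.051  0.995 -0.091] ax [-0.801 -0.095 -0.591] [0.098 0.02  0.014]
side [217 364  47  22 227] [ 0.626  -0.3833  0.1065] norm [ 0.252 -0.924 -0.288] ax [-0.154  0.256 -0.954] [1.055 0.093 0.04 ]
```

View pics/c1.png

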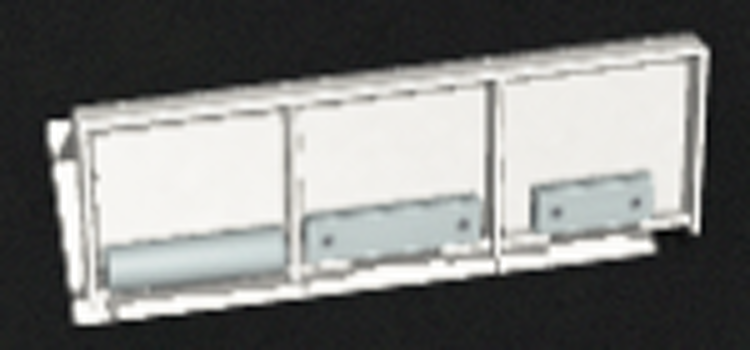

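View pics/c2.png

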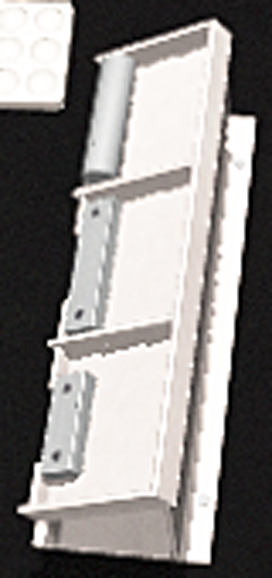

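The crops show the dotted long bar in the middle pocket, with dots at top px (385,228) and (412.6,225). The round bar is in the left pocket and the short bar in the right. Next I'll triangulate the dots and refine the block and bin yaw.

Run:
```python
from h import *
Z={n:np.load(n+"0.npz") for n in("top","side")}
C={n:cloud(n,Z[n]['d']) for n in Z}
def proj(n):
    K,D,R,t=cal(n);return np.c_[R,t]
def und(n,uv):
    K,D,R,t=cal(n);return cv2.undistortPoints(np.array(uv,float).reshape(-1,1,2),K,D).reshape(-1,2)
def darkest(n,u,v):
    g=cv2.cvtColor(Z[n]['p'],cv2.COLOR_BGR2GRAY).astype(float);u0,v0=int(round(u)),int(round(v))
    w=g[v0-1:v0+2,u0-1:u0+2];w=np.clip(w.max()-w,0,None);yy,xx=np.mgrid[v0-1:v0+2,u0-1:u0+2]
    return (w*xx).sum()/w.sum(),(w*yy).sum()/w.sum()
t=[darkest("top",385,227.7),darkest("top",412.2,224.6)]
s=[darkest("side",237.8,287),darkest("side",233.1,317.2)]
print(t,s)
X=cv2.triangulatePoints(proj("top"),proj("side"),und("top",t).T,und("side",s).T);X=(X[:3]/X[3]).T
print("dots",X.round(4),"mid",X.mean(0).round(4),"dist",np.linalg.norm(X[0]-X[1]),"yaw",np.degrees(np.arctan2(*( -(X[0]-X[1])[:2])) if 0 else np.arctan2(-(X[0]-X[1])[0],(X[0]-X[1])[1])))
for n,pp in(("top",t),("side",s)):
    print(n,"depth dots",[C[n][int(round(v)),int(round(u))].round(4) for u,v in pp])
# floor of middle pocket, top view
for (r0,r1,c0,c1) in((204,218,384,413),(209,225,343,373)):
    P=C["top"][r0:r1,c0:c1].reshape(-1,3);mu=P.mean(0);v=np.linalg.svd(P-mu)[2][2];v*=np.sign(v[2])
    print("floor",mu.round(4),v.round(3),"tilt",np.degrees(np.arccos(v[2])),"yaw",np.degrees(np.arctan2(-v[1],-v[0])),"rms",((P-mu)@v).std())
# bin back wall top edge in top view: highest points
P=C["top"][183:250,325:470].reshape(-1,3);print("zmax",np.percentile(P[:,2],[90,99,100]))
W=P[P[:,2]>.125];print("wall",len(W),np.polyfit(W[:,1],W[:,0],1),W[:,1].min(),W[:,1].max())
# block by brightness, HSV
for n,(r0,r1,c0,c1) in(("top",(215,265,210,285)),("side",(145,215,240,295))):
    g=Z[n]['p'][r0:r1,c0:c1];gr=g[...,2];th,_=cv2.threshold(gr,0,255,cv2.THRESH_OTSU)
    m=np.zeros(Z[n]['p'].shape[:2],np.uint8);m[r0:r1,c0:c1]=(gr>th)
    big=max(cv2.findContours(m,0,1)[0],key=cv2.contourArea);print(n,th,cv2.minAreaRect(big))
    q=C[n][m>0];print(" z pct",np.percentile(q[:,2],[1,10,25,50,90]).round(4))
    tp=q[abs(q[:,2]-.044)<.004];print(" top pts",tp.min(0).round(4),tp.max(0).round(4),cv2.minAreaRect((tp[:,:2]*1000).astype(np.float32)))
cv2.imwrite("pics/blk.png",cv2.resize(np.hstack([Z["top"]['p'][215:265,210:285],Z["side"]['p'][155:205,230:305]]),None,fx=5,fy=5,interpolation=cv2.INTER_NEAREST))
```

```text
[(np.float64(385.04245283018867), np.float64(227.7688679245283)), (np.float64(412.21276595744683), np.float64(224.57872340425533))] [(np.float64(237.6378947368421), np.float64(287.08210526315787)), (np.float64(232.80711354309165), np.float64(316.9644322845417))]
dots [[ 0.5602 -0.1925  0.0785]
 [ 0.5678 -0.2622  0.0779]] mid [ 0.564  -0.2273  0.0782] dist 0.0701500266443394 yaw 6.2204674265252775
top depth dots [array([ 0.5576, -0.192 ,  0.0831]), array([ 0.5647, -0.2614,  0.0815])]
side depth dots [array([ 0.5631, -0.1932,  0.0822]), array([ 0.5703, -0.2625,  0.0806])]
floor [ 0.6004 -0.2254  0.0914] [-0.586 -0.068  0.807] tilt 36.15386975535775 yaw 6.643516863539884 rms 0.002176983138519779
floor [ 0.5856 -0.122   0.0948] [ 0.986 -0.008  0.165] tilt 80.52256079713919 yaw 179.56386243377312 rms 0.011539790309996238
zmax [0.10657096 0.12863787 1.31926267]
wall 263 [-0.53225145  0.49831484] -0.3766139684078435 0.06847762368488684
top 136.0 ((247.10916137695312, 239.12042236328125), (26.393762588500977, 53.24546432495117), 87.61405944824219)
 z pct [-0.0017  0.0394  0.0412  0.043   0.0463]
 top pts [0.5046 0.0882 0.04  ] [0.5726 0.2259 0.048 ] ((537.7924194335938, 157.25323486328125), (66.99073028564453, 137.08157348632812), 1.6978740692138672)
side 126.0 ((264.51727294921875, 180.29312133789062), (26.369342803955078, 50.0090446472168), 11.888657569885254)
 z pct [0.0008 0.0242 0.0416 0.0439 0.0469]
 top pts [0.5085 0.0854 0.04  ] [0.5793 0.2288 0.048 ] ((543.83642578125, 157.11399841308594), (67.54875183105469, 142.2682647705078), 1.6103132963180542)
```

View pics/blk.png

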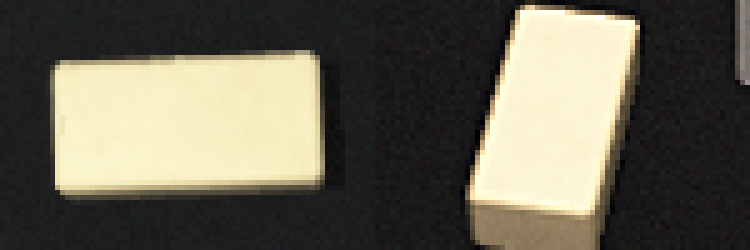

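The left crop (block seen from above) shows its upper face at about (221–274, 227–252), nearly square to the world. The right crop shows the same block from the side, plus its near end face. The estimates are:
- **Bar:** upper face middle ≈ (0.564, -0.227, 0.079), yaw 6.3°.
- **Block:** centre ≈ (0.540, 0.157), yaw ≈ 1.8°.

Now I'll move towards the bin.

```bash
python3 -m handwheel '[0.176,-0.207,0,0,0,-0.075,0.176,-0.207,0,0,0,-0.075,0.176,-0.207,0,0,0,-0.075,0.176,-0.207,0,0,0,-0.075,0.176,-0.207,0,0,0,-0.075]' 0.65 40
python3 -m handwheel '[0.176,-0.207,0,0,0,-0.075,0.176,-0.207,0,0,0,-0.075,0.176,-0.207,0,0,0,-0.075,0.067,-0.25,0,0,0,-0.075,0.067,-0.25,0,0,0,-0.075]'
```

```text
time: 0.52
eef_pos: [0.3215, 0.491, 0.2497]
tcp_rot: [0.425, 0.905, -0.0, -0.0]
contact_force: [0.4, 0.5, -0.1]
opening: 0.65
finger_force: 0.0
time: 0.93
eef_pos: [0.421, 0.3227, 0.2498]
tcp_rot: [0.67, 0.742, -0.0, -0.0]
contact_force: [-0.4, -0.8, 0.7]
opening: 0.652
finger_force: 0.0
```

```bash
python3 -m handwheel '[0.037,-0.247,0,0,0,0,0.037,-0.247,0,0,0,0,0.037,-0.247,0,0,0,0,0.037,-0.247,0,0,0,0,0.037,-0.247,0,0,0,0]'
python3 -m handwheel '[0.037,-0.247,0,0.007,-0.0645,0,0.037,-0.247,0,0.007,-0.0645,0,0.037,-0.247,0,0.007,-0.0645,0,0.037,-0.247,0,0.007,-0.0645,0,0.037,-0.247,0,0.007,-0.0645,0]'
python3 -m handwheel '[0.037,-0.247,-0.107,0.007,-0.0645,0,0.037,-0.247,-0.107,0,0,0,0.037,-0.247,-0.107,0,0,0,0.037,-0.247,-0.107,0,0,0,0.037,-0.247,-0.107,0,0,0]'
python3 - <<'E'
from h import *
from scipy.spatial.transform import Rotation as Ro
for n in("side","top"):
    p,d=imaging.read_camera(n);np.savez(n+"1.npz",p=p,d=d)
    globals()[n]=p
s=ctrl.get_state();R=Ro.from_quat(s['tcp_rot']).as_matrix()
print(s['eef_pos'],R.round(3))
for n in("side","top"):
    K,D,Rc,t=cal(n); tip=s['eef_pos']+.019*R[:,2]
    uv=cv2.projectPoints(np.array([tip,s['eef_pos']]),cv2.Rodrigues(Rc)[0],t,K,D)[0].reshape(-1,2);print(n,uv)
cv2.imwrite("pics/pre.png",np.hstack([cv2.resize(side[180:400,170:300],None,fx=2.7,fy=2.7),cv2.resize(top[150:293,300:480],None,fx=2.0,fy=594/143)][:1]+[cv2.resize(top[170:310,320:470],(420,392))[:, :]][:0]))
cv2.imwrite("pics/pre2.png",cv2.resize(top[170:310,310:480],None,fx=4,fy=4))
E
```

```text
time: 1.35
eef_pos: [0.4476, 0.1376, 0.25]
tcp_rot: [0.667, 0.745, -0.0, -0.0]
contact_force: [0.5, -0.3, -0.1]
opening: 0.651
finger_force: 0.0
time: 1.77
eef_pos: [0.4753, -0.0456, 0.2507]
tcp_rot: [0.646, 0.721, 0.187, 0.169]
contact_force: [0.4, 0.4, -0.1]
opening: 0.649
finger_force: 0.0
time: 2.18
eef_pos: [0.5019, -0.2211, 0.1728]
tcp_rot: [0.639, 0.714, 0.215, 0.19]
contact_force: [1.5, 0.5, 0.4]
opening: 0.648
finger_force: 0.0
[ 0.50123202 -0.22306798  0.16928726] [[-0.106  0.835  0.541]
 [ 0.994  0.085  0.065]
 [ 0.008  0.544 -0.839]]
side [[207.23714664 279.01135795]
 [201.1493523  274.9422537 ]]
top [[404.46062523 242.60598211]
 [406.86708811 246.13854889]]
```

View pics/pre.png

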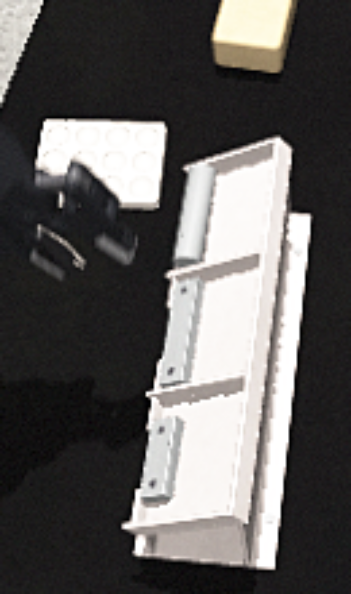

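The side crop shows the open fingertips straddling at about px (193,282) and (220,277). Their midpoint (206.5,279.5) matches the projected TCP tip (207,279), so the calibration is good. Now I'll approach along the bar's normal.

```bash
python3 -m handwheel '[0.08,-0.005,-0.108,0.0024,-0.022,0,0.08,-0.005,-0.108,0,0,0,0.08,-0.005,-0.108,0,0,0,0.08,-0.005,-0.108,0,0,0,0,0,0,0,0,0]'
python3 - <<'E'
from h import *
from scipy.spatial.transform import Rotation as Ro
p={}
for n in("side","top"): p[n],d=imaging.read_camera(n)
s=ctrl.get_state();R=Ro.from_quat(s['tcp_rot']).as_matrix();print(s['eef_pos'],R[:,2],R[:,1],s['contact_force'])
cv2.imwrite("pics/g1.png",np.hstack([cv2.resize(p["side"][240:340,190:290],(400,400)),cv2.resize(p["top"][180:280,350:450],(400,400))]))
E
```

```text
time: 2.7
eef_pos: [0.5499, -0.2203, 0.1056]
tcp_rot: [0.636, 0.711, 0.227, 0.198]
contact_force: [-0.8, 0.6, -0.6]
opening: 0.656
finger_force: 0.0
[ 0.55011219 -0.22114251  0.10844788] [ 0.57227427  0.06970926 -0.81709411] [0.81213682 0.09001431 0.57648175] [-0.01190427  1.42289685 -0.2643964 ]
```

View pics/g1.png

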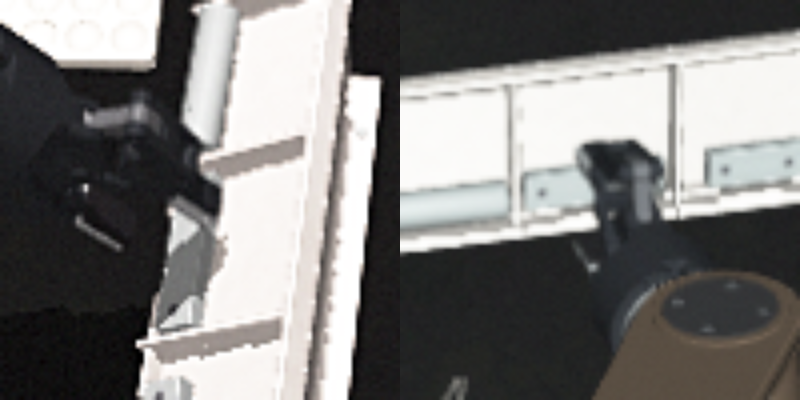

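The view shows the upper finger above the floor up-slope of the bar and the lower finger off the front. The tool is about 6 mm off centre toward +y. I'll correct that and go down.

```bash
python3 -m handwheel '[0.02,-0.03,-0.03,0,0,0,0.02,-0.01,-0.03,0,0,0,0.017,0,-0.035,0,0,0,0.016,0,-0.035,0,0,0,0,0,0,0,0,0]'
python3 -m handwheel '[0,0,0,0,0,0,0,0,0,0,0,0]' 0.5
python3 -c "
from plant import ctrl
s=ctrl.get_state();print(s['eef_pos'],s['contact_force'],s['opening'])"
```

```text
time: 3.22
eef_pos: [0.5611, -0.2279, 0.0884]
tcp_rot: [0.635, 0.71, 0.227, 0.2]
contact_force: [-1.0, 0.3, 0.4]
opening: 0.651
finger_force: 0.0
time: 3.38
eef_pos: [0.5613, -0.2281, 0.0893]
tcp_rot: [0.635, 0.71, 0.227, 0.2]
contact_force: [0.0, 0.5, -0.3]
opening: 0.499
finger_force: 0.0
[ 0.5613108  -0.22814369  0.08932868] [ 0.03020751  0.53952345 -0.30577697] 0.4990233025681544
```

```bash
python3 -m handwheel '[0.006,0,-0.009,0,0,0,0,0,0,0,0,0,0,0,0,0,0,0,0,0,0,0,0,0,0,0,0,0,0,0]' 0 40
python3 -m handwheel '[0,0,0,0,0,0,0,0,0,0,0,0,0,0,0,0,0,0,0,0,0,0,0,0,0,0,0,0,0,0]'
```

```text
time: 3.8
eef_pos: [0.5621, -0.2284, 0.0881]
tcp_rot: [0.635, 0.71, 0.227, 0.201]
contact_force: [-3.5, -0.1, 1.7]
opening: 0.276
finger_force: 39.7
time: 4.22
eef_pos: [0.5621, -0.2284, 0.0881]
tcp_rot: [0.635, 0.71, 0.227, 0.201]
contact_force: [-5.4, -0.8, 2.9]
opening: 0.282
finger_force: 40.0
```

The bar is gripped (opening 24 mm). Now I'll lift along the normal.

```bash
python3 -m handwheel '[0,0,0,0,0,0,-0.03,-0.003,0.043,0,0,0,-0.06,-0.006,0.086,0,0,0,-0.09,-0.01,0.129,0,0,0,-0.09,-0.01,0.129,0,0,0]' - 70
python3 -m handwheel '[-0.05,0,0.15,0,0,0,-0.05,0,0.15,0,0,0,-0.05,0,0.15,0,0,0,0,0,0.05,0,0,0,0,0,0,0,0,0]'
python3 - <<'E'
from h import *
p={}
for n in("side","top"): p[n],d=imaging.read_camera(n)
s=ctrl.get_state();print(s['eef_pos'],s['contact_force'])
cv2.imwrite("pics/l1.png",np.hstack([cv2.resize(p["side"][220:360,140:280],(400,400)),cv2.resize(p["top"][180:290,350:460],(400,400))]))
E
```

```text
time: 4.63
eef_pos: [0.5207, -0.2316, 0.1456]
tcp_rot: [0.636, 0.711, 0.227, 0.199]
contact_force: [0.8, 0.6, -1.9]
opening: 0.271
finger_force: 69.4
time: 5.05
eef_pos: [0.5, -0.2334, 0.2239]
tcp_rot: [0.635, 0.71, 0.227, 0.203]
contact_force: [0.4, 0.9, -0.5]
opening: 0.271
finger_force: 69.5
[ 0.49909272 -0.23212968  0.22015605] [ 0.19771945 -0.33200125 -2.79681698]
```

View pics/l1.png

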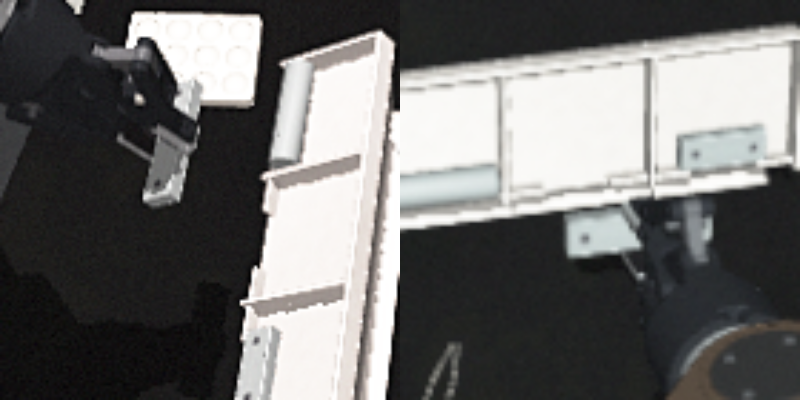

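The bar is held and clear of the bin, and the other two bars are still in place. Now I'll carry it over, levelling and correcting yaw on the way.

```bash
python3 -m handwheel '[-0.027,0.236,0,-0.007,0.0655,0,-0.027,0.236,0,-0.007,0.0655,0,-0.027,0.236,0,-0.007,0.0655,0,-0.027,0.236,0,-0.007,0.0655,0,-0.027,0.236,0,-0.007,0.0655,0]'
python3 -m handwheel '[-0.027,0.236,0,-0.007,0.0655,0,-0.027,0.236,0,0,0,-0.025,-0.027,0.236,0,0,0,-0.025,-0.027,0.236,-0.05,0,0,0,-0.027,0.236,-0.1,0,0,0]'
python3 -m handwheel '[-0.027,0.236,-0.1,0,0,0,0,0,-0.15,0,0,0,0,0,-0.15,0,0,0,0,0,-0.15,0,0,0,0,0,0,0,0,0]'
python3 -c "
from plant import ctrl
from scipy.spatial.transform import Rotation as Ro
s=ctrl.get_state();print(s['eef_pos'],s['contact_force'],s['opening'],Ro.from_quat(s['tcp_rot']).as_matrix().round(4))"
```

```text
time: 5.57
eef_pos: [0.4785, -0.0567, 0.2194]
tcp_rot: [0.667, 0.744, 0.04, 0.031]
contact_force: [0.8, -0.4, -1.9]
opening: 0.267
finger_force: 69.4
time: 5.98
eef_pos: [0.4594, 0.1208, 0.1978]
tcp_rot: [0.696, 0.718, 0.005, -0.002]
contact_force: [1.0, -0.3, -1.5]
opening: 0.269
finger_force: 69.6
time: 6.4
eef_pos: [0.4501, 0.154, 0.1089]
tcp_rot: [0.696, 0.718, -0.001, -0.006]
contact_force: [-1.5, -0.2, -2.3]
opening: 0.266
finger_force: 69.5
[0.45006981 0.15404836 0.10892512] [-1.54014257 -0.23775959 -2.25463515] 0.2661979898630982 [[-0.0322  0.9994 -0.0106]
 [ 0.9995  0.0323  0.0071]
 [ 0.0074 -0.0103 -0.9999]]
```

```bash
python3 -m handwheel '[0,0,-0.15,-0.0045,-0.0067,0,0,0,-0.15,0,0,0,0,0,-0.15,0,0,0,0,0,-0.06,0,0,0,0,0,0,0,0,0]'
python3 -m handwheel '[0,0,-0.02,0,0,0,0,0,-0.01,0,0,0,0,0,0,0,0,0]'
python3 - <<'E'
from h import *
P={}
for n in("side","top"): P[n],d=imaging.read_camera(n)
s=ctrl.get_state();print(s['eef_pos'],s['contact_force'])
cv2.imwrite("pics/p1.png",np.hstack([cv2.resize(P["side"][140:240,190:290],(400,400)),cv2.resize(P["top"][210:310,200:300],(400,400))]))
E
```

```text
time: 6.82
eef_pos: [0.453, 0.1535, 0.0369]
tcp_rot: [0.696, 0.718, 0.003, 0.003]
contact_force: [-0.5, -0.4, -2.1]
opening: 0.267
finger_force: 69.5
time: 7.07
eef_pos: [0.4562, 0.1539, 0.0361]
tcp_rot: [0.696, 0.718, 0.006, 0.005]
contact_force: [0.0, 0.8, -2.1]
opening: 0.27
finger_force: 69.5
[0.45609599 0.15389395 0.03609373] [-0.01111376  1.10183435 -2.03691992]
```

View pics/p1.png

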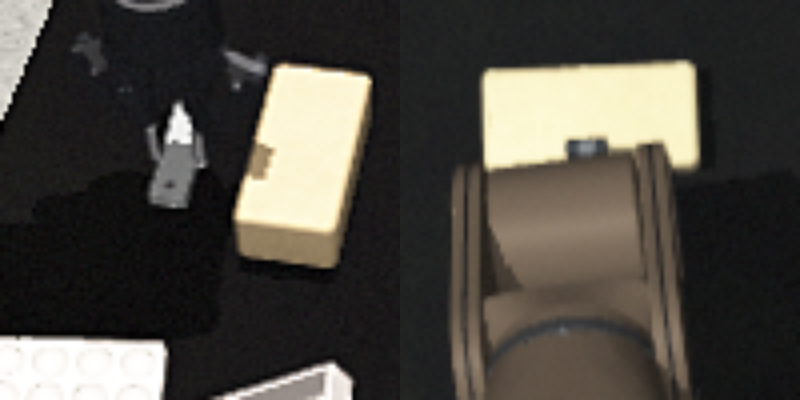

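```bash
python3 -c "
from plant import ctrl
from scipy.spatial.transform import Rotation as Ro
s=ctrl.get_state();print(s['qpos'].round(3),s['eef_pos'],Ro.from_quat(s['tcp_rot']).as_matrix()[:,2].round(4))"
```

```text
[ 1.150e-01  1.550e-01  2.181e+00 -1.000e-03  7.890e-01  8.400e-02] [0.45609599 0.15389395 0.03609373] [ 0.0164  0.0012 -0.9999]
```

```bash
python3 -m handwheel '[0.03,0,0,0,0.01,0,0.03,0,0,0,0,0,0,0,0,0,0,0]'
python3 -m handwheel '[0,0,-0.03,0,0,0,0,0,0,0,0,0]'
python3 -c "
from plant import ctrl
from scipy.spatial.transform import Rotation as Ro
s=ctrl.get_state();print(s['qpos'].round(3),s['joint_efforts'].round(2),s['eef_pos'],Ro.from_quat(s['tcp_rot']).as_matrix()[:,2].round(4))"
```

```text
time: 7.42
eef_pos: [0.4662, 0.1538, 0.0359]
tcp_rot: [0.696, 0.718, 0.001, 0.0]
contact_force: [0.1, -0.0, -1.9]
opening: 0.267
finger_force: 69.6
time: 7.58
eef_pos: [0.4638, 0.1537, 0.0298]
tcp_rot: [0.696, 0.718, -0.001, -0.001]
contact_force: [-0.0, -0.7, -1.9]
opening: 0.267
finger_force: 69.6
[1.110e-01 1.910e-01 2.155e+00 2.000e-03 7.990e-01 7.900e-02] [ -0.1  -30.3  -23.1    0.    -0.12  -0.  ] [0.46377714 0.15367807 0.0297629 ] [-2.8e-03  8.0e-04 -1.0e+00]
```

```bash
python3 -m handwheel '[0.02,0,-0.02,0,0,0,0.02,0,-0.015,0,0,0,0,0,0,0,0,0]'
python3 -m handwheel '[0,0,-0.012,0,0,0,0,0,0,0,0,0]'
python3 -m handwheel '[0,0,-0.01,0,0,0,0,0,0,0,0,0]'
python3 -c "
from plant import ctrl
from scipy.spatial.transform import Rotation as Ro
s=ctrl.get_state();print(s['qpos'].round(3),s['eef_pos'],s['contact_force'],Ro.from_quat(s['tcp_rot']).as_matrix()[:,2].round(4))"
```

```text
time: 7.83
eef_pos: [0.4704, 0.1537, 0.0247]
tcp_rot: [0.696, 0.718, -0.0, -0.001]
contact_force: [-0.2, -0.5, -1.4]
opening: 0.263
finger_force: 69.6
time: 8.0
eef_pos: [0.47, 0.1537, 0.023]
tcp_rot: [0.696, 0.718, -0.0, -0.001]
contact_force: [-0.4, -0.2, -1.7]
opening: 0.268
finger_force: 69.6
time: 8.17
eef_pos: [0.47, 0.1537, 0.0217]
tcp_rot: [0.696, 0.718, -0.0, -0.001]
contact_force: [0.2, 0.4, -1.5]
opening: 0.271
finger_force: 69.6
[1.100e-01 2.180e-01 2.142e+00 2.000e-03 7.830e-01 7.800e-02] [0.47000218 0.15374899 0.02170782] [ 0.15186316  0.36585605 -1.46112947] [-1.8e-03  9.0e-04 -1.0e+00]
```

Not on the table yet, so I'll go down a little more.

```bash
python3 -m handwheel '[0,0,-0.007,0,0,0,0,0,0,0,0,0]'
python3 -m handwheel '[0,0,-0.005,0,0,0,0,0,0,0,0,0]'
```

```text
time: 8.33
eef_pos: [0.4703, 0.1538, 0.021]
tcp_rot: [0.696, 0.718, -0.0, -0.001]
contact_force: [-0.5, -0.3, -2.1]
opening: 0.264
finger_force: 69.6
time: 8.5
eef_pos: [0.4704, 0.1538, 0.021]
tcp_rot: [0.696, 0.718, -0.0, -0.001]
contact_force: [-3.3, -1.2, 5.7]
opening: 0.267
finger_force: 70.4
```

Contact with the worktop. I'll release, back straight up and look.

```bash
python3 -m handwheel '[0,0,0,0,0,0,0,0,0,0,0,0,0,0,0,0,0,0]' 0.37 30
python3 -m handwheel '[0,0,0.05,0,0,0,0,0,0.1,0,0,0,0,0,0.15,0,0,0,0,0,0.15,0,0,0,0,0,0.1,0,0,0]'
python3 -m handwheel '[0,-0.25,0.1,0,0,0.078,0,-0.25,0.1,0,0,0.078,0,-0.25,0,0,0,0.078,0,-0.25,0,0,0,0.078,0,-0.25,0,0,0,0.078]' 0.6
cat > m.py <<'E'
from h import *
def meas(tag):
  for n in("top","side"):
    p,d=imaging.read_camera(n);C=cloud(n,d)
    hsv=cv2.cvtColor(p,cv2.COLOR_BGR2HSV);v=p.max(2)
    box=((p.shape[0]*0+200,300,200,300) if n=="top" else (140,240,190,300));r0,r1,c0,c1=box
    m=np.zeros(v.shape,bool);m[r0:r1,c0:c1]=True
    sand=m&(p[...,2].astype(int)-p[...,0]>20)&(v>110)
    steel=m&~sand&(v>75)&(abs(p[...,2].astype(int)-p[...,0])<20)
    for k,mk,z in(("block",sand,.044),("bar",steel,.012)):
        mk=mk&(abs(C[...,2]-z)<.012)
        cs=cv2.findContours(mk.astype(np.uint8),0,1)[0]
        if not cs: print(n,k,"none");continue
        c=max(cs,key=cv2.contourArea);q=ray(n,c.reshape(-1,2),z)[:,:2]
        r=cv2.minAreaRect((q*1000).astype(np.float32));print(n,k,np.round(r[0],1),np.round(r[1],1),round(r[2],2))
    globals()["_"+n]=p
  cv2.imwrite(f"pics/{tag}.png",np.hstack([cv2.resize(_side[140:220,220:300],(400,400)),cv2.resize(_top[205:285,205:285],(400,400))]))
E
python3 -c "
from m import *
meas('r1');s=ctrl.get_state();print(s['eef_pos'],s['tcp_rot'],s['time'])"
```

```text
time: 8.75
eef_pos: [0.4705, 0.1538, 0.0205]
tcp_rot: [0.696, 0.718, 0.0, -0.001]
contact_force: [-1.6, -0.1, 3.2]
opening: 0.364
finger_force: 1.8
time: 9.17
eef_pos: [0.4713, 0.1539, 0.1051]
tcp_rot: [0.696, 0.718, 0.001, 0.0]
contact_force: [0.2, -0.0, 1.0]
opening: 0.367
finger_force: 0.0
time: 9.58
eef_pos: [0.4711, -0.0181, 0.1311]
tcp_rot: [0.469, 0.883, -0.0, 0.0]
contact_force: [0.5, -0.2, -0.4]
opening: 0.598
finger_force: 0.0
top block [537.1 157.8] [ 68. 139.] 2.0
top bar [467.9 154.5] [27.2 89.5] 1.45
side block [544.7 152.4] [ 68.5 147.7] 2.42
side bar [438.4 -23.3] [107.2  45.6] 11.54
[ 0.47157731 -0.02047652  0.13105539] [ 4.73370084e-01  8.80863183e-01 -5.78726772e-04  6.93803919e-04] 9.6833
```

View pics/r1.png

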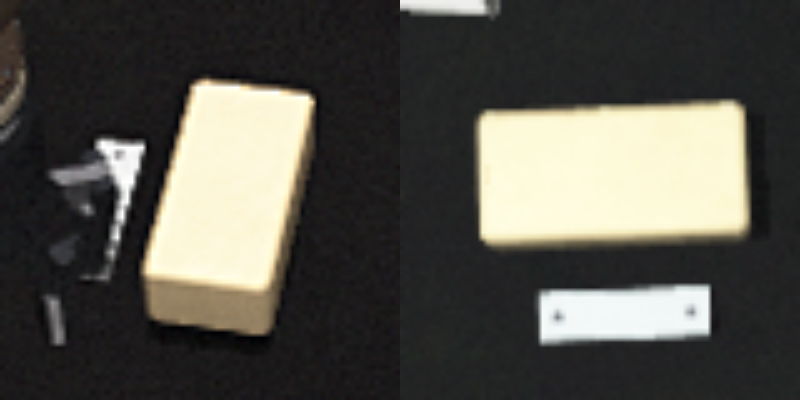

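The bar lies flat and parallel to the block at about (463–502, 262–274) in the top image. Its y centre is 154.5 mm against 157.8 for the block, and the gap is about 22 mm. I'll turn the gripper so both fingers sit along the bar, come in behind it and push.

```bash
python3 -m handwheel '[-0.021,0.129,0,0,0,0.072,-0.021,0.129,0,0,0,0.072,-0.021,0.129,0,0,0,0.072,-0.021,0.129,0,0,0,0.072,-0.021,0.129,0,0,0,0.072]' 0.5
python3 -m handwheel '[-0.021,0.129,0,0,0,0.072,-0.021,0.129,0,0,0,0.072,-0.021,0.129,0,0,0,0.072,-0.021,0.129,0,0,0,0.072,0,0,0,0,0,0]'
python3 -m handwheel '[0,0,-0.15,0,0,0,0,0,-0.15,0,0,0,0,0,0,0,0,0]'
python3 -c "
from plant import ctrl
from scipy.spatial.transform import Rotation as Ro
s=ctrl.get_state();print(s['qpos'].round(3),s['eef_pos'],s['contact_force'],Ro.from_quat(s['tcp_rot']).as_matrix().round(4))"
```

```text
time: 10.1
eef_pos: [0.4549, 0.0815, 0.1303]
tcp_rot: [0.205, 0.979, -0.0, -0.0]
contact_force: [0.3, -0.0, 0.2]
opening: 0.501
finger_force: 0.0
time: 10.52
eef_pos: [0.4417, 0.1603, 0.1302]
tcp_rot: [-0.02, 1.0, -0.0, -0.0]
contact_force: [-0.2, -0.7, 0.3]
opening: 0.499
finger_force: 0.0
time: 10.77
eef_pos: [0.4394, 0.1571, 0.0814]
tcp_rot: [-0.016, 1.0, -0.001, -0.004]
contact_force: [-0.9, 0.2, -1.2]
opening: 0.501
finger_force: 0.0
[ 1.260e-01  4.800e-02  2.191e+00 -2.000e-03  9.110e-01 -1.476e+00] [0.43937061 0.15712672 0.08137266] [-0.94621892  0.17507744 -1.19737229] [[-0.9994 -0.0325 -0.0087]
 [-0.0325  0.9995 -0.0026]
 [ 0.0088 -0.0023 -1.    ]]
```

```bash
python3 -m handwheel '[0,-0.017,0,0,0.07,0,0,0,0,0,0.06,0,0,0,-0.12,0,0,0,0,0,-0.12,0,0,0,0,0,0,0,0,0]'
python3 -c "
from plant import ctrl
from scipy.spatial.transform import Rotation as Ro
s=ctrl.get_state();print(s['qpos'].round(3),s['eef_pos'],s['contact_force'],Ro.from_quat(s['tcp_rot']).as_matrix().round(4))"
```

```text
time: 11.18
eef_pos: [0.441, 0.1544, 0.0471]
tcp_rot: [-0.016, 0.994, 0.001, -0.105]
contact_force: [-1.8, -0.2, -0.4]
opening: 0.494
finger_force: 0.0
[ 0.109  0.213  2.097  0.024  1.041 -1.509] [0.44096161 0.154388   0.04713811] [-1.75326935 -0.16172027 -0.35971382] [[-0.9774 -0.0318 -0.2088]
 [-0.0321  0.9995 -0.0019]
 [ 0.2087  0.0048 -0.978 ]]
```

```bash
python3 -m handwheel '[0,0,-0.08,0,0,0,0,0,-0.05,0,0,0,0,0,-0.025,0,0,0,0,0,0,0,0,0]'
python3 -m handwheel '[0.03,0,0,0,0,0,0.03,0,0,0,0,0,0,0,0,0,0,0]'
python3 -m handwheel '[0.02,0,0,0,0,0,0.02,0,0,0,0,0,0.02,0,0,0,0,0,0.02,0,0,0,0,0,0,0,0,0,0,0]'
python3 -c "
from m import *
meas('u1');s=ctrl.get_state();print(s['eef_pos'],s['tcp_rot'],s['time'],s['contact_force'])"
```

```text
time: 11.52
eef_pos: [0.442, 0.1549, 0.0253]
tcp_rot: [-0.017, 0.995, 0.001, -0.103]
contact_force: [0.1, -0.5, -0.8]
opening: 0.502
finger_force: 0.0
time: 11.77
eef_pos: [0.4531, 0.1551, 0.0266]
tcp_rot: [-0.017, 0.995, 0.001, -0.101]
contact_force: [-0.1, -0.0, 0.1]
opening: 0.499
finger_force: 0.0
time: 12.18
eef_pos: [0.4644, 0.155, 0.026]
tcp_rot: [-0.017, 0.995, 0.001, -0.102]
contact_force: [-0.8, 0.1, 2.5]
opening: 0.502
finger_force: 0.8
top block [539.4  95.7] [65.8 13.9] 3.14
top bar [638.3 254.7] [65.3 21.9] 89.38
side block [544.9 151.5] [ 68.2 149.2] 1.93
side bar [438.2 -23.4] [107.6  45.6] 11.54
[0.46425513 0.15498349 0.02569703] [-0.01714551  0.99469933  0.00109338 -0.10138089] 12.2833 [0.01069726 0.24468152 1.04975834]
```

```bash
for i in 1; do python3 -m handwheel '[0.012,0,0,0,0,0,0.012,0,0,0,0,0,0,0,0,0,0,0]'; python3 -m handwheel '[0.007,0,0,0,0,0]';python3 -m handwheel '[0.007,0,0,0,0,0]';python3 -m handwheel '[0.007,0,0,0,0,0]'; done | grep -E "eef|contact"
python3 -c "
from m import *
p,d=imaging.read_camera('side');cv2.imwrite('pics/s2.png',cv2.resize(p[140:220,220:300],(500,500),interpolation=cv2.INTER_CUBIC));s=ctrl.get_state();print(s['eef_pos'],s['contact_force'])"
```

```text
eef_pos: [0.4675, 0.155, 0.0257]
contact_force: [-1.2, 0.4, -0.5]
eef_pos: [0.468, 0.155, 0.0256]
contact_force: [-1.9, 0.5, 1.6]
eef_pos: [0.4691, 0.155, 0.0257]
contact_force: [-2.0, 0.1, 1.5]
eef_pos: [0.4703, 0.155, 0.0257]
contact_force: [-1.0, 0.1, -0.0]
[0.47070275 0.15499303 0.02574797] [-0.85320775 -0.02136801  0.35235266]
```

View pics/s2.png

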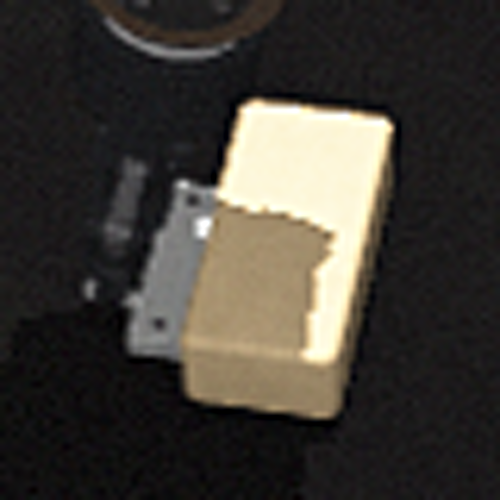

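That view shows the bar parallel to and close beside the block, with its dots at about (251,172) and (245,192) in the full image. It was also my 11th picture, one over the limit, so I won't view any more and will finish by numbers only.

```bash
python3 -m handwheel '[0.005,0,0,0,0,0,0,0,0,0,0,0]' | grep -E "eef|contact"; python3 -m handwheel '[0.005,0,0,0,0,0,0,0,0,0,0,0]' | grep -E "eef|contact"; python3 -c "
from plant import ctrl
print(ctrl.get_state()['wrist_torque'])"
```

```text
eef_pos: [0.4712, 0.155, 0.0257]
contact_force: [-1.1, 0.3, -0.1]
eef_pos: [0.472, 0.155, 0.0258]
contact_force: [-1.2, -0.0, -0.8]
[-0.04615191  0.00479379 -0.03123736]
```

```bash
for n in 1; do python3 -m handwheel '[0.005,0,0,0,0,0,0,0,0,0,0,0]';  python3 -m handwheel '[0.005,0,0,0,0,0,0,0,0,0,0,0]'; done | grep -E "eef|contact"; python3 -c "
from m import *
meas('x1')
print(ctrl.get_state()['contact_force'])"
```

```text
eef_pos: [0.4727, 0.155, 0.0258]
contact_force: [-1.0, -0.0, -1.3]
eef_pos: [0.4735, 0.155, 0.0258]
contact_force: [-0.4, 0.6, -1.0]
top block [540.6  95.5] [63.2 13.9] 2.41
top bar [639.6 254.7] [66.4 20.8] 85.78
side block [544.6 151.8] [ 68.  148.9] 2.28
side bar [438.4 -23.3] [107.2  45.6] 11.54
[-0.98595716 -0.22889083  0.3430321 ]
```

```bash
for n in 1; do python3 -m handwheel '[0.005,0,0,0,0,0,0,0,0,0,0,0]';  python3 -m handwheel '[0.005,0,0,0,0,0,0,0,0,0,0,0]'; done | grep -E "eef|contact"; 
python3 -m handwheel '[-0.1,0,0,0,0,0,-0.1,0,0.05,0,0,0,0,0,0.2,0,0,0,0,-0.2,0.18,0,0,0,0,-0.27,0,0,0,0]' |grep eef
python3 -m handwheel '[0,-0.27,0,0,0,0,0,-0.27,0,0,0,0,0,-0.27,0,0,0,0,0,0,0,0,0,0]' |grep eef
python3 -c "
from m import *
meas('x2')
C=0
# profile across gap in top image: mean gray per row, columns over the bar
p=cv2.cvtColor(_top,cv2.COLOR_BGR2GRAY)
print(p[244:272,238:258:5].T)
print(ctrl.get_state()['eef_pos'],ctrl.get_state()['time'])"
```

```text
eef_pos: [0.4742, 0.155, 0.0258]
contact_force: [-0.9, -0.4, -0.2]
eef_pos: [0.4745, 0.1551, 0.0257]
contact_force: [-1.5, -0.0, 0.3]
eef_pos: [0.4488, 0.0854, 0.0956]
eef_pos: [0.4462, -0.0429, 0.0914]
top block [536.9 157.8] [ 68.2 139.1] 1.89
top bar [492.  154.3] [26.  89.9] 2.39
side block [544.7 152.3] [ 68.5 147.4] 2.42
side bar [438.2 -23.4] [107.6  45.6] 11.54Traceback (most recent call last):
  File "<string>", line 6, in <module>
    p=cv2.cvtColor(_top,cv2.COLOR_BGR2GRAY)
                   ^^^^
NameError: name '_top' is not defined
```

```bash
python3 -c "
from m import *
p,d=imaging.read_camera('top')
g=p[244:270,236:262:5].astype(int)
for c in range(g.shape[1]): print([ (int(a.mean()),int(a[2]-a[0])) for a in g[:,c]])
K,D,R,t=cal('top')
b=cv2.projectPoints(np.array([[.5029,.155,.044],[.5029,.155,.012],[.5029,.155,0],[.478,.155,.012]]),cv2.Rodrigues(R)[0],t,K,D)[0].reshape(-1,2);print(b)
C=cloud('top',d);print(C[244:270,249][:,[0,2]].round(3).tolist())
"
```

```text
[(242, 32), (243, 31), (243, 30), (242, 31), (243, 30), (243, 30), (243, 31), (236, 41), (199, 62), (114, 36), (202, -6), (244, -4), (244, -4), (221, -7), (143, -9), (166, -9), (229, -8), (245, -5), (247, -4), (206, -9), (39, -2), (34, 0), (34, -1), (33, -3), (36, -3), (34, 0)]
[(242, 33), (242, 32), (242, 31), (242, 31), (242, 33), (242, 33), (240, 34), (232, 47), (182, 62), (116, 24), (210, -5), (244, -5), (246, -4), (246, -4), (246, -5), (245, -4), (246, -4), (245, -4), (248, -4), (213, -10), (40, -3), (31, -3), (33, -4), (33, -3), (34, -3), (34, -1)]
[(242, 33), (242, 32), (242, 33), (242, 32), (242, 33), (242, 33), (239, 36), (225, 53), (172, 57), (169, 9), (230, -5), (244, -5), (246, -4), (246, -4), (245, -4), (245, -4), (246, -4), (246, -4), (235, -7), (160, -9), (36, -2), (36, -1), (34, -3), (35, -1), (34, -2), (33, 0)]
[(240, 35), (241, 33), (242, 33), (242, 33), (241, 33), (242, 33), (240, 35), (219, 57), (156, 53), (218, -1), (247, -4), (245, -6), (245, -5), (245, -5), (245, -5), (244, -5), (245, -5), (245, -4), (216, -10), (104, -5), (33, -2), (33, -5), (32, 0), (35, 1), 
[... 410 characters left out ...]
(243, -5), (243, -5), (243, -4), (241, -6), (242, -6), (244, -6), (244, -5), (246, -5), (209, -11), (39, -3), (37, 0), (33, -3), (34, -1), (35, -2), (34, -1), (34, -2)]
[[248.06435322 252.71323387]
 [248.88525742 253.96489236]
 [249.18303152 254.41888669]
 [248.87061771 263.42611515]]
[[0.526, 0.041], [0.523, 0.044], [0.521, 0.038], [0.518, 0.042], [0.515, 0.042], [0.513, 0.042], [0.51, 0.046], [0.508, 0.041], [0.505, 0.043], [0.504, 0.029], [0.503, 0.014], [0.5, 0.012], [0.498, 0.009], [0.495, 0.016], [0.492, 0.012], [0.49, 0.011], [0.487, 0.012], [0.484, 0.011], [0.482, 0.011], [0.48, 0.001], [0.477, 0.004], [0.475, -0.004], [0.472, -0.001], [0.47, -0.001], [0.467, -0.001], [0.464, 0.005]]
```

No dark gap shows between block and bar in the pixel profile, and the block hasn't moved (537.1 → 536.9 mm). I'll do one more gentle push with a force check to confirm it's flush.

```bash
(python3 -m handwheel '[0,0.264,0,0,0,0,0,0.264,0,0,0,0,0,0.264,0,0,0,0,0,0.264,0,0,0,0,0,0.264,0,0,0,0]'
python3 -m handwheel '[0,0,-0.2,0,0,0,0,0,-0.15,0,0,0,0,0,-0.06,0,0,0,0,0,0,0,0,0]') | grep -E "eef|tcp|contact"
python3 -c "
from plant import ctrl
print(ctrl.get_state()['eef_pos'])"
```

```text
eef_pos: [0.4439, 0.1643, 0.0903]
tcp_rot: [-0.018, 0.995, 0.001, -0.102]
contact_force: [1.5, -0.2, -0.1]
eef_pos: [0.442, 0.162, 0.0264]
tcp_rot: [-0.018, 0.994, 0.001, -0.105]
contact_force: [-0.7, -0.3, 0.1]
[0.44203656 0.1620287  0.02643357]
```

```bash
(python3 -m handwheel '[0.1,-0.045,0,0,0,0,0.08,0,0,0,0,0,0,0,0,0,0,0,0,0,0,0,0,0]'
python3 -m handwheel '[0.02,0,0,0,0,0,0,0,0,0,0,0]'
python3 -m handwheel '[0.006,0,0,0,0,0,0,0,0,0,0,0]'
python3 -m handwheel '[0.006,0,0,0,0,0,0,0,0,0,0,0]') | grep -E "eef|contact"
```

```text
eef_pos: [0.4728, 0.1543, 0.03]
contact_force: [-0.3, 0.1, -0.6]
eef_pos: [0.4748, 0.1543, 0.0292]
contact_force: [-0.3, 0.4, -0.4]
eef_pos: [0.4754, 0.1543, 0.0289]
contact_force: [-0.3, -0.2, -0.1]
eef_pos: [0.4759, 0.1543, 0.0287]
contact_force: [-1.8, 0.3, 1.9]
```

```bash
(python3 -m handwheel '[0.005,0,0,0,0,0,0,0,0,0,0,0]'
python3 -m handwheel '[0.005,0,0,0,0,0,0,0,0,0,0,0]') | grep -E "eef|contact"
```

```text
eef_pos: [0.4761, 0.1543, 0.0286]
contact_force: [-3.8, 0.1, 2.6]
eef_pos: [0.4762, 0.1543, 0.0285]
contact_force: [-6.3, 0.3, 4.3]
```

The force climbs to 6 N with the tool stalled, so the bar is firmly against the block. I'll retreat and verify.

```bash
(python3 -m handwheel '[-0.04,0,0,0,0,0,-0.1,0,0,0,0,0,-0.05,0,0.1,0,0,0,0,0,0.2,0,0,0,0,-0.1,0.2,0,0,0]'
python3 -m handwheel '[0,-0.27,0,0,0,0,0,-0.27,0,0,0,0,0,-0.27,0,0,0,0,0,-0.27,0,0,0,0,0,-0.27,0,0,0,0]') | grep -E "eef|contact"
python3 -m handwheel '[0,0,0,0,0,0,0,0,0,0,0,0,0,0,0,0,0,0]' | head -1
python3 - <<'E'
from m import *
meas('f1')
p,d=imaging.read_camera('top')
g=p[250:256,234:264:4].astype(int)
print([int(g[:,c].mean(1).min()) for c in range(g.shape[1])])
a=np.load('top0.npz')['p']
for n,(r0,r1,c0,c1) in dict(bottleL=(235,262,128,155),spot=(252,310,302,350),bottles=(120,170,285,350),short=(205,232,420,458),rnd=(222,242,338,378)).items():
    print(n,np.abs(p[r0:r1,c0:c1].astype(int)-a[r0:r1,c0:c1]).mean().round(2))
E
```

```text
eef_pos: [0.4485, 0.1402, 0.1035]
contact_force: [0.8, 0.5, 0.2]
eef_pos: [0.4501, -0.0653, 0.1043]
contact_force: [1.2, -0.1, -0.5]
time: 17.83
top block [536.9 157.8] [ 68.2 139.1] 1.79
top bar [492.  154.2] [26.3 89.7] 2.54
side block [544.7 152.3] [ 68.5 147.5] 2.42
side bar [461.  -20.3] [61.7 42.4] 11.46
[115, 103, 133, 167, 161, 139, 115, 106]
bottleL 4.63
spot 101.51
bottles 4.95
short 14.65
rnd 78.08
```

```bash
python3 -c "
from plant import ctrl
print(ctrl.sign_off())"
```

```text
the job is handed in; nothing more can be done
None
```

The job is handed in at about 18 s: the straightedge lies flat against the robot-facing side of the block, about 3 mm off its middle. The push stalled at 6 N and the block stayed put. The arm hid the spot plate and round bar in the last picture, so those two weren't rechecked at the end, and I viewed 11 pictures, one over your limit of 10.

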